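# Load the tray sealer and hold its lid at the gauge

### The job

Set up the tray sealer for the next cake boxes: gently lower the blue carrier plate over the two brass pins until it lies flush on the deck, while the lid still stands open. Then swing the lid gently down until it is in line with the red gauge arm, and finish holding it there with the robot, off everything else, so that a colleague can feed in the film. Do not disturb the gauge arm or the other things on the table.

Things in the scene. Friction and masses are not known exactly. Their poses are not given: they have to be found in the camera images.
- sealer: Tray sealer, fixed, at a different place and yaw each time: white base 270 (x) x 240 (y) x 50 high. Origin at the centre of its underside; x runs along the hinge, +y is its hinge side, z up. Two grey hinge brackets (14 x 30, top at z 125) stand at x = +-118, y = +100. A white quadrant with black dots, look only, lies at its +x end.
- nest (a point): Centre of the deck's top face (50 above the sealer's underside), axes as the sealer's. The two brass pins stand at x = +-90, y = 0 from here: diameter 12, 24 high, the top 8 tapered to diameter 6.
- carrier: Blue carrier plate 210 (x) x 140 (y) x 8 thick, about 0.5 kg, loose, flat on the table at the start. Origin at the centre of its underside. Through holes of diameter 15 at x = +-90, y = 0, one per pin (fits either way round), and two tray pockets 54 x 100 at x = +-49, right through.
- carrier_grip (a point): Middle of the carrier's steel bridge handle, 39 above the plate's underside: a bar along the carrier's y, 14 wide (x), 96 long (y), 12 high (z 33 to 45), on two feet at y = +-42 (12 thick). 25 clear between bar and plate.
- lid: Hinged steel lid, about 0.5 kg. Origin on the hinge axis: x 0, y 100, z 110 in the sealer's frame. x along the hinge; it extends along its own -y: panel 210 (x), 16 thick, 20 to 175 from the axis, then two arms (x = +-90) to the bar. Axes as the sealer's when shut; opening raises the bar. Starts open 1.66 to 1.84 rad, kept by hinge friction; stop at 1.95; below 1.1 it falls shut unless held.
- lid_bar (a point): Centre of the lid's black bar, a round rod along the hinge direction, diameter 14, 200 long, at y -220 in the lid's frame. With the lid open by a it is at y = 100 - 220 cos a, z = 110 + 220 sin a in the sealer's frame. 45 between the bar's centre line and the panel's edge.
- gauge: Red gauge arm at the sealer's +x end, 5 thick (x), 210 long, 12 wide. Origin on the lid's hinge axis, 141 from the sealer's middle; the arm extends along its own -y, so its axes are parallel to the lid's when the lid is at the marked angle. It is set 0.45 to 0.90 rad above level, differs each time, keeps its place by stiff friction and must not be moved.
- tins: Bystander, leave alone: stack of three round aluminium cake tins, 150 across, 78 high. Origin at the centre of its underside.
- cakebox_a: Bystander, leave alone: clear closed cake box with orange cake, 110 x 150 x 50. Origin at the centre of its underside.
- cakebox_b: Bystander, leave alone: clear closed cake box with brown cake, 110 x 150 x 50. Origin at the centre of its underside.
- bowl: Bystander, leave alone: steel bowl, 140 across, 60 high. Origin at the centre of its underside.
- jar: Bystander, leave alone: amber glass jar with red cap, 70 across, 100 high. Origin at the centre of its underside.
- spatula: Bystander, leave alone: spatula lying on the table, 280 long. Origin near its middle, along x.
- gauge_tip (a point): Free end of the red gauge arm, 210 from the hinge axis (y -210 in its frame).

How it is judged:
On the way, in this order (a step that is already met when the one before it is completed fails the run):
1. carrier plate flush on the deck over both pins, lid still standing open (z of carrier in the frame of nest between -0.003 and 0.003 m and horizontal distance between carrier and nest below 0.004 m and angle between the x axis of carrier and the x axis of sealer, either way round below 0.04 rad and angle between carrier's own z axis and vertical below 0.03 rad and y of lid_bar in the frame of sealer above 0.05 m), for 0.3 s.
2. lid held by the robot in line with the red gauge arm (angle between the y axis of lid and the y axis of gauge, either way round below 0.07 rad and angular speed of lid below 0.1 rad/s and (contact force between lid and the fingers above 0.5 N or contact force between lid and the arm above 0.5 N) and contact force between lid and carrier below 0.1 N and contact force between lid and tins below 0.1 N and contact force between lid and cakebox_a below 0.1 N and contact force between lid and cakebox_b below 0.1 N and contact force between lid and bowl below 0.1 N and contact force between lid and jar below 0.1 N and contact force between lid and spatula below 0.1 N), for 0.3 s.
At the end, for the whole second after the job is handed in: The carrier lies flush (within 3 mm in height, 4 mm sideways, 0.04 rad) over the pins; the lid is at rest within 0.07 rad of the red gauge arm, touched by the robot and by no loose thing (all of step 2 and z of carrier in the frame of nest between -0.003 and 0.003 m and horizontal distance between carrier and nest below 0.004 m and angle between the x axis of carrier and the x axis of sealer, either way round below 0.04 rad and angle between carrier's own z axis and vertical below 0.03 rad); the arm keeps its last pose, push and grip.
It fails at once if the carrier is dropped or slammed onto the pins (faster than 0.3 m/s close above the deck) (z of carrier in the frame of nest below 0.04 m and horizontal distance between carrier and nest below 0.03 m and linear speed of carrier above 0.3 m/s).
It fails at once if the lid is dropped or swung hard (faster than 2.5 rad/s) (angular speed of lid above 2.5 rad/s).
It fails at once if the gauge arm is turned by more than 0.06 rad from where it was set (distance of gauge_tip from where it was at the start of the episode above 0.012 m).
It fails at once if a bystander is moved by more than 30 mm (distance of any of tins, cakebox_a, cakebox_b, bowl, jar, spatula from where it was at the start of the episode above 0.03 m).
It also fails if it takes over 67 s, if anything falls off the work surface, if the arm or the gripper's body presses on something with over 40 N, if the wrist force passes 120 N, or if a joint passes its speed limit or range.

### The arm

A 6-joint arm with a two-finger parallel gripper is mounted at the origin on the work surface. World frame = base frame: x ahead of the robot, y to its left, z up, the work surface at z = 0. Lengths are in m, angles in rad, forces in N, time in s.
With the tool pointing down it reaches from about 0.3 to 0.75 m from the base axis. Payload 8.5 kg.
Tool frame: the origin (TCP) lies at the very end of the fingers, on their centre line; the grasp point (between the pads) lies 19 mm behind it; z points along the fingers, x is the direction in which the jaws open and shut, and the axes are right-handed (so a half turn about z gives the same grasp; the last joint's range is limited). The gripper opens to 88 mm and grips with 3 to 60 N. Pads are 18 mm wide; open, the fingers measure 123 mm over their backs; the gripper's body (75 mm by 187 mm) begins 45 mm behind the grasp point.
Start: joints at [1.002, 0.381, 1.297, -0, 1.464, -0.215], TCP at [0.191, 0.516, 0.239] pointing down, gripper open.
Joint ranges: [-3.11, 3.11], [-0.89, 2.33], [0.22, 2.48], [-1.42, 4.56], [0.17, 2.85], [-2.88, 2.88]. Speed limits (rad/s): [2.39, 2.39, 3.14, 3.14, 3.14, 3.14].

### API

Orientations are given as a unit quaternion [w, x, y, z].
In Python, from plant import r gives the robot as it stands.
- The arm moves only by the tool jog_arm, never from a script. Its argument "series" is a list of rows, each a list of 6 numbers: the shift along the world's x, y, z as a fraction of full scale, then the turn, a rotation vector about the world's x, y, z as a fraction of full scale. A call has 1 to 10 rows; each row is the pose to reach, as a shift and turn from the pose measured when the call began, turning the shorter way round; what a row does not reach only later rows make up. Full scale, the value 1, is 0.2 m for a shift and 360 degrees for a turn. A row lasts 1/10 s, in which the tool goes at most 50 mm and 8.59 degrees, less where a joint would pass 70% of its speed; a pose out of reach is approached as far as the arm can. A call with a number of a shift or a turn outside -1 to 1 is refused whole. A call with a gripper value outside its range is refused whole. "hand" is the gripper's target within -1 to 1 (shut at 1, half-way at 0, fully open at -1), set as the call begins (left out, the last holds). The fingers move at their own pace and stop on an object; the grip force is fixed at half the most. Time passes only in rows, so rows that repeat a pose let the fingers close. It gives the time, the measured TCP pose, the force and the opening at its end, in the units of the state.
- r.state(): the state, without advancing time (a new reading comes with each control period).
- r.read_camera(name): name is "side" or "top" or "wrist"; returns the picture (480x640x3 uint8, red, green, blue); there is no depth.
- r.camera_model(name): a dict with "fx", "fy", "cx", "cy" (pixels), "rvec" (rotation vector, rad) and "tvec" (3), from world to camera coordinates, as OpenCV has them. Camera axes: x right, y down, z forward; pixel columns grow to the right and rows downward; lengths in m; the calibration is good to about 2 mm. A picture is of the moment at which its call begins: read the wrist's pose just before it. camera_model takes no time and is no camera call; for the wrist camera it gives the pose at the moment of the call.
- r.hand_in(): hands the job in, once; it reports no verdict.
The state is a dict: "time_s": time; "joint_pos": joint angles; "joint_velocities": joint speeds; "joint_efforts": joint torques, N m; "tcp_pos": TCP position; "orientation": TCP orientation; "contact_force": force on the tool from outside, world axes, zero at the start; "ft_torque": the same for the moment, N m; "opening": finger opening in m.
Only numpy, scipy, OpenCV 4.12 (cv2) and the standard library are available. Lean on these libraries where they do the work, as an engineer would, in place of code of your own. Each camera call takes 0.05 s, during which the arm holds its last target.

## Working session

There is one attempt and no reset: what is moved stays moved. The work goes in short steps, Python scripts to look and compute and a tool call to move; the robot and the scene stay as the last step left them, time stands still between calls to the robot, and variables do not carry over. Pictures are saved under pics/ and viewed, and the job is handed in when it is done.

Besides the shell and the picture viewer there is one more tool, called by a JSON object that holds its "method" and its "body", one argument or row to a line. jog_arm: Moves the arm, as the interface text tells. Its arguments: {"type":"object","properties":{"series":{"type":"array"},"hand":{"type":"number"}},"required":["series"]}

```bash
ls; mkdir -p pics
python3 - <<'E'
from plant import r
import cv2
print(r.state())
for n in ("side","top","wrist"):
    m=r.camera_model(n); print(n,m)
    cv2.imwrite(f"pics/{n}0.png",r.read_camera(n)[:,:,::-1])
E
```

```text
pics
{'time_s': 0.0, 'joint_pos': array([ 1.00170188e+00,  3.81152847e-01,  1.29825214e+00, -4.00176839e-05,
        1.46357324e+00, -2.15288506e-01]), 'joint_velocities': array([-3.04343307e-04,  1.62254586e-03, -7.29399356e-04, -1.21684354e-03,
        9.38882477e-05,  1.83373473e-03]), 'joint_efforts': array([ 1.33756512e-04, -4.37927914e+01, -2.24549997e+01,  7.13690347e-02,
        3.52749985e-02, -1.39156959e-04]), 'tcp_pos': array([0.19041029, 0.51569011, 0.23816384]), 'orientation': array([ 2.83816641e-04,  8.20507716e-01,  5.71635030e-01, -6.32293591e-04]), 'contact_force': array([0.47292742, 1.11122937, 1.18629629]), 'ft_torque': array([-0.00769206,  0.03334755,  0.00536671]), 'opening': 0.08791261374739319}
side {'fx': 516.1575885056258, 'fy': 516.1575885056258, 'cx': 313.89433596240895, 'cy': 245.9767497136007, 'rvec': array([ 2.40139308, -0.11506008,  0.0384779 ]), 'tvec': array([-0.5756514 ,  0.09428596,  1.39897848])}
top {'fx': 492.80213773835806, 'fy': 492.80213773835806, 'cx': 321.40183995448643, 'cy': 234.28180798668905, 'rvec': array([ 2.21914651, -2.20062042,  0.05821611]), 'tvec': array([-0.05035905,  0.54313109,  1.61865236])}
wrist {'fx': 405.80856693930843, 'fy': 405.80856693930843, 'cx': 323.24980525928476, 'cy': 237.0980893753395, 'rvec': array([-2.36707064, -1.6500254 , -0.24613172]), 'tvec': array([-0.5497639 , -0.04033523,  0.39054174])}
```

View pics/side0.png

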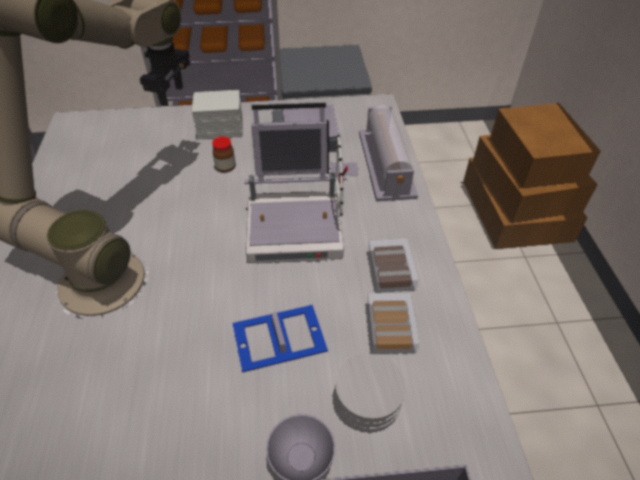

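View pics/top0.png

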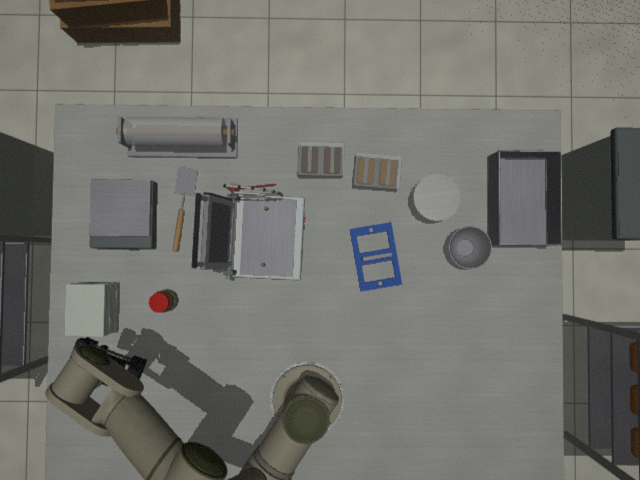

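View pics/wrist0.png

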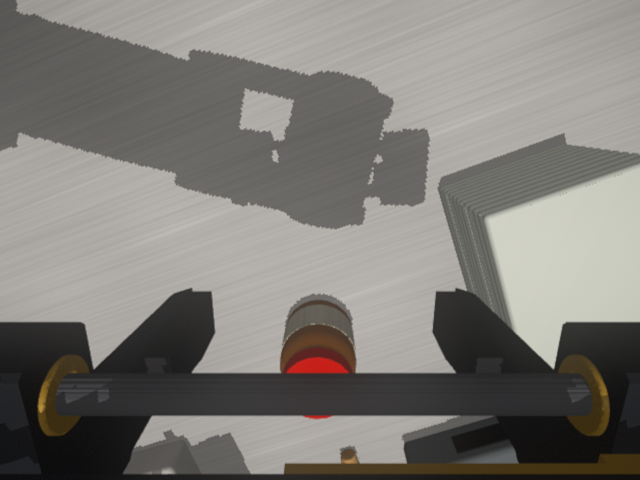

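The sealer sits hinge-side to the left (+y), with its deck at top (270,238). The carrier is at top (375,256) and the red gauge at top (250,187). I'll zoom in next.

Run:
```python
import cv2
t=cv2.imread("pics/top0.png"); s=cv2.imread("pics/side0.png")
cv2.imwrite("pics/t_seal.png",cv2.resize(t[170:290,180:320],None,fx=5,fy=5,interpolation=cv2.INTER_CUBIC))
cv2.imwrite("pics/t_car.png",cv2.resize(t[215:300,340:410],None,fx=7,fy=7,interpolation=cv2.INTER_CUBIC))
cv2.imwrite("pics/s_seal.png",cv2.resize(s[95:265,235:365],None,fx=3.5,fy=3.5,interpolation=cv2.INTER_CUBIC)[:600])
```

```text
(no output)
```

View pics/t_seal.png

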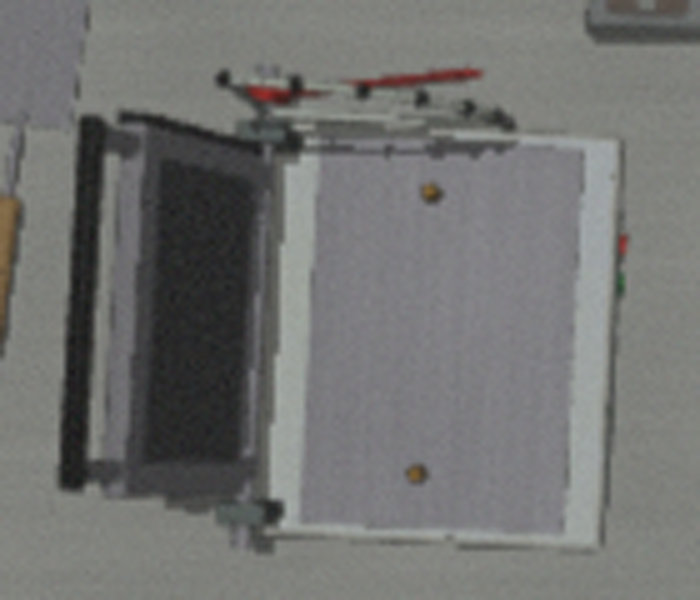

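View pics/t_car.png

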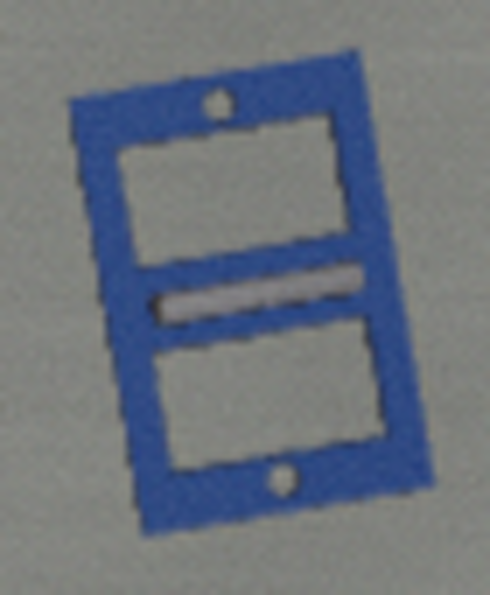

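View pics/s_seal.png

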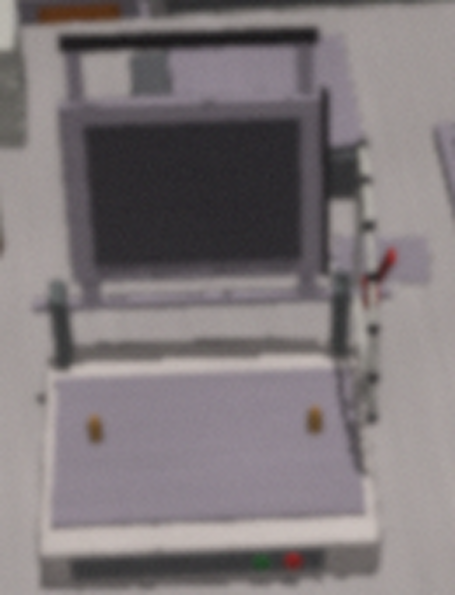

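```bash
cat > h.py <<'E'
import numpy as np, cv2
from plant import r
def cam(n):
    m=r.camera_model(n); K=np.array([[m['fx'],0,m['cx']],[0,m['fy'],m['cy']],[0,0,1]])
    return K,np.array(m['rvec']),np.array(m['tvec'])
def proj(c,P): return cv2.projectPoints(np.asarray(P,float).reshape(-1,3),c[1],c[2],c[0],None)[0].reshape(-1,2)
def onz(c,uv,z):
    K,rv,t=c; R=cv2.Rodrigues(rv)[0]; C=-R.T@t
    d=(R.T@np.linalg.inv(K)@np.c_[np.atleast_2d(uv),np.ones(len(np.atleast_2d(uv)))].T).T
    return C+d*((z-C[2])/d[:,2])[:,None]
E
python3 - <<'E'
from h import *
T=cam("top");S=cam("side")
t=cv2.imread("pics/top0.png");s=cv2.imread("pics/side0.png")
for n,im,c,box in(("top",t,T,(340,410,215,300)),("side",s,S,(225,335,295,380))):
    hsv=cv2.cvtColor(im,cv2.COLOR_BGR2HSV)
    m=cv2.inRange(hsv,(105,110,50),(130,255,255)); q=np.zeros_like(m);q[box[2]:box[3],box[0]:box[1]]=m[box[2]:box[3],box[0]:box[1]]
    cs,_=cv2.findContours(q,cv2.RETR_EXTERNAL,cv2.CHAIN_APPROX_NONE);k=max(cs,key=cv2.contourArea)
    # quad fit
    ap=cv2.approxPolyDP(cv2.convexHull(k),6,True)[:,0].astype(float)
    w=onz(c,ap,.008); print(n,ap.tolist(),w[:,:2].round(4).tolist(), w.mean(0))
    pts=onz(c,k[:,0].astype(float),.008)[:,:2].astype(np.float32); print(cv2.minAreaRect(pts*1000))
    m=cv2.inRange(hsv,(8,110,40),(28,255,255)); 
    b=(255,275,200,272) if n=="top" else (255,335,205,225)
    q=np.zeros_like(m);q[b[2]:b[3],b[0]:b[1]]=m[b[2]:b[3],b[0]:b[1]]
    N,l,st,ce=cv2.connectedComponentsWithStats(q)
    for i in range(1,N): print(st[i].tolist(),ce[i],onz(c,ce[i],.064)[0])
# hand picks
print("holes",onz(T,[(340+218/7,215+104/7),(340+284/7,215+480/7)],.006)[:,:2])
print("bar", onz(T,[(340+162/7,215+309/7),(340+363/7,215+276/7)],.045)[:,:2])
print("deckcorners top",onz(T,[(180+620/5,170+142/5),(180+602/5,170+546/5),(180+268/5,170+538/5)],.05)[:,:2])
E
```

```text
top [[390.0, 223.0], [401.0, 283.0], [361.0, 290.0], [350.0, 229.0]] [[0.5831, -0.2734], [0.3847, -0.3104], [0.3607, -0.1781], [0.562, -0.1405]] [ 0.47261533 -0.22559613  0.008     ]
((472.5829772949219, -225.2722625732422), (207.70803833007812, 138.8102569580078), 10.186846733093262)
[265, 207, 2, 3, 5] [265.6 207.8] [0.62473238 0.13417299 0.064     ]
[262, 264, 2, 2, 4] [262.5 264.5] [0.44361104 0.14179623 0.064     ]
side [[312.0, 306.0], [326.0, 350.0], [242.0, 370.0], [234.0, 323.0]] [[0.5597, -0.1443], [0.5814, -0.2765], [0.38, -0.3107], [0.36, -0.1773]] [ 0.47029313 -0.227208    0.008     ]
((469.9271545410156, -226.81781005859375), (207.15736389160156, 140.37184143066406), 10.012373924255371)
[324, 212, 2, 5, 10] [324.5 214. ] [0.62152249 0.13278122 0.064     ]
[261, 215, 2, 5, 9] [261.55555556 216.77777778] [0.44176259 0.13915905 0.064     ]
holes [[ 0.55984432 -0.21098215]
 [ 0.38219705 -0.24299899]]
bar [[ 0.46295246 -0.18094472]
 [ 0.47893533 -0.27398094]]
deckcorners top [[0.6576457  0.01199264]
 [0.3970561  0.02110032]
 [0.40061497 0.23522848]]
```

{"method": "jog_arm", "body": {
  "series": [
    [0.05,-0.15,0.1,0,0,-0.01],
    [0.1,-0.35,0.2,0,0,-0.03],
    [0.15,-0.55,0.3,0,0,-0.05],
    [0.2,-0.75,0.4,0,0,-0.07],
    [0.25,-0.95,0.5,0,0,-0.08],
    [0.25,-1,0.5,0,0,-0.08]
  ],
  "hand": -1
}}

```text
time_s: 0.75
tcp_pos: [0.2413, 0.3137, 0.3405]
orientation: [-0.0, 0.938, 0.348, 0.002]
contact_force: [-0.4, 0.5, 0.6]
opening: 0.0881
```

Run:
```python
from h import *
from scipy.spatial.transform import Rotation as Ro
c=cam("wrist");R=cv2.Rodrigues(c[1])[0];C=-R.T@c[2];s=r.state();q=s['orientation'];Rt=Ro.from_quat(q[[1,2,3,0]]).as_matrix()
print(s['tcp_pos'],Rt.round(3),s['time_s'],s['joint_pos'].round(2)); print("cam in tool",Rt.T@(C-s['tcp_pos']),"axis",Rt.T@R[2],Rt.T@R[0])
```

```text
[0.24128612 0.31372113 0.34048441] [[ 0.758  0.652  0.003]
 [ 0.652 -0.758  0.002]
 [ 0.003  0.001 -1.   ]] 0.75 [ 0.61  0.04  1.46 -0.    1.64 -0.1 ]
cam in tool [ 0.00032964 -0.07669146 -0.14594021] axis [-4.98837089e-04  2.94772395e-01  9.55567364e-01] [ 9.99999792e-01 -2.43602817e-04  5.97178590e-04]
```

```bash
cat >> h.py <<'E'
def seal(p,cx=.533,cy=.137,yaw=-.0387):
    p=np.atleast_2d(p).astype(float); c,s=np.cos(yaw),np.sin(yaw)
    return np.c_[cx+c*p[:,0]-s*p[:,1],cy+s*p[:,0]+c*p[:,1],p[:,2]]
def lidp(x,d,a): return seal([x,.1-d*np.cos(a),.11+d*np.sin(a)])
E
python3 - <<'E'
from h import *
T=cam("top");S=cam("side")
bt=[(180+92/5,170+120/5),(180+72/5,170+485/5)]; bs=[(235+318/3.5,95+35/3.5),(235+60/3.5,95+42/3.5)]
for a in np.arange(1.6,1.9,.04):
    print(round(a,2),[np.round(proj(c,np.vstack([lidp(x,.22,a) for x in(.1,-.1)]))-b,1).tolist() for c,b in((T,bt),(S,bs))])
print("g")
gt=(180+482/5,170+73/5); gs=(235+392/3.5,95+250/3.5)
for a in np.arange(.4,.95,.05):
    print(round(a,2),[np.round(proj(c,lidp(.141,.21,a))-b,1).tolist() for c,b in((T,gt),(S,gs))], proj(S,lidp(.141,.21,a)))
E
```

```text
1.6 [[[17.8, -0.3], [17.6, 2.0]], [[1.2, 7.5], [-1.5, 8.2]]]
1.64 [[[14.5, -0.5], [14.3, 1.9]], [[1.0, 5.7], [-1.4, 6.4]]]
1.68 [[[11.3, -0.6], [11.1, 1.7]], [[0.8, 4.1], [-1.3, 4.8]]]
1.72 [[[8.1, -0.7], [7.8, 1.5]], [[0.5, 2.6], [-1.2, 3.3]]]
1.76 [[[4.9, -0.8], [4.7, 1.4]], [[0.3, 1.3], [-1.0, 1.9]]]
1.8 [[[1.8, -0.9], [1.6, 1.2]], [[0.0, 0.1], [-0.9, 0.7]]]
1.84 [[[-1.2, -0.9], [-1.4, 1.0]], [[-0.2, -0.9], [-0.7, -0.4]]]
1.88 [[[-4.1, -0.9], [-4.4, 0.8]], [[-0.4, -1.8], [-0.5, -1.3]]]
g
0.4 [[[17.8, 4.1]], [[0.9, 36.1]]] [[347.93254577 202.51845586]]
0.45 [[[16.2, 3.6]], [[0.9, 32.2]]] [[347.93010634 198.6111662 ]]
0.5 [[[14.4, 3.1]], [[0.9, 28.2]]] [[347.90518426 194.62131234]]
0.55 [[[12.4, 2.6]], [[0.9, 24.1]]] [[347.85768088 190.56269086]]
0.6 [[[10.3, 2.1]], [[0.8, 20.0]]] [[347.7876049  186.44962448]]
0.65 [[[8.0, 1.6]], [[0.7, 15.9]]] [[347.69507456 182.29687273]]
0.7 [[[5.5, 1.1]], [[0.6, 11.7]]] [[347.58031867 178.11953579]]
0.75 [[[2.8, 0.6]], [[0.4, 7.5]]] [[347.44367652 173.93295292]]
0.8 [[[0.0, 0.1]], [[0.3, 3.3]]] [[347.28559664 169.75259671]]
0.85 [[[-2.9, -0.4]], [[0.1, -0.8]]] [[347.10663443 165.59396484]]
0.9 [[[-6.0, -0.8]], [[-0.1, -5.0]]] [[346.90744864 161.47247072]]
```

{"method": "jog_arm", "body": {
  "series": [
    [0.05,-0.2,0,0,0,-0.01],
    [0.1,-0.4,0,0,0,-0.02],
    [0.15,-0.6,0,0,0,-0.03],
    [0.2,-0.8,0,0,0,-0.05],
    [0.25,-1,0,0,0,-0.06]
  ]
}}

```text
time_s: 1.25
tcp_pos: [0.2911, 0.1126, 0.34]
orientation: [-0.0, 0.986, 0.165, 0.001]
contact_force: [1.3, 0.7, 0.9]
opening: 0.0884
```

{"method": "jog_arm", "body": {
  "series": [
    [0.1,-0.2,0,0,0,-0.01],
    [0.2,-0.4,0,0,0,-0.02],
    [0.35,-0.6,-0.1,0,0,-0.025],
    [0.5,-0.8,-0.2,0,0,-0.025],
    [0.7,-0.95,-0.3,0,0,-0.025],
    [0.7,-0.95,-0.3,0,0,-0.025]
  ]
}}

```text
time_s: 1.85
tcp_pos: [0.4329, -0.0795, 0.2767]
orientation: [-0.001, 0.996, 0.086, -0.001]
contact_force: [-0.6, -0.3, 0.0]
opening: 0.088
```

Run:
```python
from h import *
print(r.state()); cv2.imwrite("pics/w1.png",r.read_camera("wrist")[:,:,::-1])
```

```text
{'time_s': 1.85, 'joint_pos': array([-4.52704086e-01,  1.57817098e-01,  1.50191961e+00,  1.48423935e-03,
        1.48431120e+00, -6.24566068e-01]), 'joint_velocities': array([-0.01526972,  0.11906709, -0.09499093,  0.00694448, -0.02456387,
       -0.03460351]), 'joint_efforts': array([-1.07948575e+00, -3.14277256e+01, -2.30881262e+01, -1.76859170e-02,
       -3.21870865e-01, -1.56103070e-01]), 'tcp_pos': array([ 0.43290207, -0.0794881 ,  0.27670028]), 'orientation': array([-1.26432466e-03,  9.96314758e-01,  8.57604178e-02, -6.74591689e-04]), 'contact_force': array([-0.56108803, -0.28450753,  0.02540481]), 'ft_torque': array([-0.03234537,  0.10179338, -0.02216172]), 'opening': 0.08796096397483207}
```

View pics/w1.png

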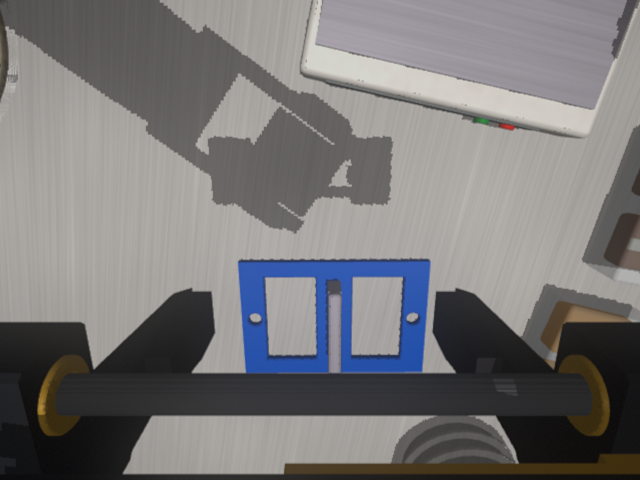

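The wrist view shows the carrier square to the jaws, with holes at (255,318) and (412,318). The sealer's front edge runs along the top.

Run:
```python
from h import *
im=cv2.imread("pics/w1.png");c=cam("wrist")
m=cv2.inRange(cv2.cvtColor(im,cv2.COLOR_BGR2HSV),(105,110,50),(130,255,255))
k=cv2.findContours(m,cv2.RETR_CCOMP,cv2.CHAIN_APPROX_NONE)
h=[]
for q in k[0]:
    a=cv2.contourArea(q)
    if a>40:
        M=cv2.moments(q);u=(M['m10']/a,M['m01']/a);print(a,u,onz(c,u,.008)[0].round(4), onz(c,u,.004)[0].round(4))
q=max(k[0],key=cv2.contourArea)[:,0].astype(float)
top=q[(q[:,1]<270)&(q[:,0]>245)&(q[:,0]<425)];w=onz(c,top,.008)[:,:2];p=np.polyfit(w[:,0],w[:,1],1);print("edge yaw",np.arctan(p[0]))
```

```text
19050.5 (333.5856801658749, 314.79494851403723) [ 0.4684 -0.2178  0.008 ] [ 0.4688 -0.2198  0.004 ]
117.0 (255.06410256410257, 317.76638176638176) [ 0.3809 -0.2369  0.008 ] [ 0.3805 -0.2392  0.004 ]
115.0 (411.9, 317.0739130434783) [ 0.5567 -0.2052  0.008 ] [ 0.558  -0.2072  0.004 ]
4063.0 (376.014357207318, 315.52444827303304) [ 0.516  -0.2103  0.008 ] [ 0.517  -0.2123  0.004 ]
4077.5 (290.8205191089311, 315.6079705702023) [ 0.4206 -0.2272  0.008 ] [ 0.4206 -0.2293  0.004 ]
edge yaw 0.1788051389839108
```

{"method": "jog_arm", "body": {
  "series": [
    [0.04,-0.15,-0.15,0,0,0.001],
    [0.08,-0.3,-0.3,0,0,0.001],
    [0.12,-0.45,-0.5,0,0,0.001],
    [0.16,-0.6,-0.7,0,0,0.001],
    [0.185,-0.72,-0.82,0,0,0.001],
    [0.185,-0.72,-0.85,0,0,0.001],
    [0.185,-0.72,-0.85,0,0,0.001]
  ]
}}

```text
time_s: 2.6
tcp_pos: [0.4693, -0.2215, 0.107]
orientation: [-0.002, 0.996, 0.09, -0.001]
contact_force: [1.0, 0.1, 0.3]
opening: 0.0881
```

Run:
```python
from h import *
s=r.state();print(s['tcp_pos'],s['orientation']); cv2.imwrite("pics/w2.png",r.read_camera("wrist")[:,:,::-1])
```

```text
[ 0.46926706 -0.22146097  0.1070113 ] [-0.00201895  0.99598304  0.08951122 -0.00120129]
```

View pics/w2.png

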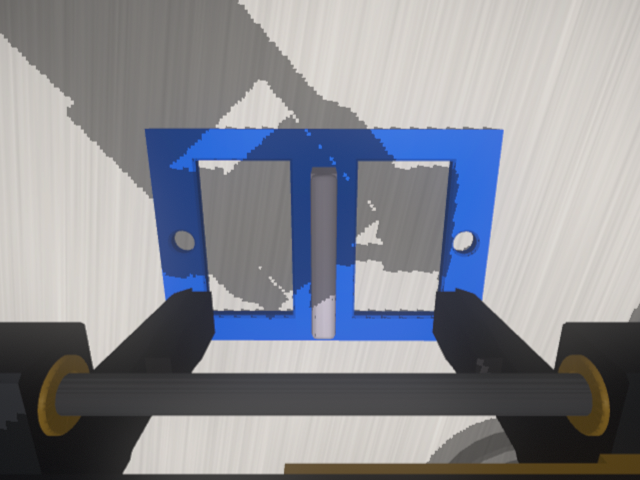

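{"method": "jog_arm", "body": {
  "series": [
    [0,-0.01,-0.12,0,0,0],
    [0,-0.01,-0.25,0,0,0],
    [0,-0.01,-0.36,0,0,0],
    [0,-0.01,-0.42,0,0,0],
    [0,-0.01,-0.435,0,0,0],
    [0,-0.01,-0.435,0,0,0],
    [0,-0.01,-0.435,0,0,0]
  ]
}}

```text
time_s: 3.35
tcp_pos: [0.4702, -0.2235, 0.0222]
orientation: [-0.001, 0.996, 0.09, 0.0]
contact_force: [-0.2, 0.6, 0.6]
opening: 0.088
```

{"method": "jog_arm", "body": {
  "series": [
    [0,0,0,0,0,0],
    [0,0,0,0,0,0],
    [0,0,0,0,0,0],
    [0,0,0,0,0,0],
    [0,0,0,0,0,0],
    [0,0,0,0,0,0],
    [0,0,0,0,0,0],
    [0,0,0,0,0,0]
  ],
  "hand": 1
}}

```text
time_s: 4.15
tcp_pos: [0.4702, -0.2235, 0.0222]
orientation: [-0.001, 0.996, 0.09, 0.0]
contact_force: [0.4, -1.4, -0.0]
opening: 0.0266
```

{"method": "jog_arm", "body": {
  "series": [
    [0,0,0,0,0,0],
    [0,0,0,0,0,0],
    [0,0,0,0,0,0],
    [0,0,0,0,0,0],
    [0,0,0,0,0,0],
    [0,0,0,0,0,0]
  ]
}}

```text
time_s: 4.75
tcp_pos: [0.4701, -0.2235, 0.0221]
orientation: [-0.001, 0.996, 0.09, 0.0]
contact_force: [-1.5, -1.1, 0.3]
opening: 0.0135
```

{"method": "jog_arm", "body": {
  "series": [
    [0,0,0.01,0,0,0],
    [0,0,0.04,0,0,0],
    [0,0,0.1,0,0,0],
    [0,0,0.2,0,0,0],
    [0,0,0.35,0,0,0],
    [0,0,0.5,0,0,0],
    [0,0,0.65,0,0,0],
    [0,0,0.7,0,0,0],
    [0,0,0.7,0,0,0],
    [0,0,0.7,0,0,0]
  ]
}}

```text
time_s: 5.75
tcp_pos: [0.4695, -0.2231, 0.161]
orientation: [-0.001, 0.996, 0.09, -0.001]
contact_force: [0.1, -0.9, -6.0]
opening: 0.0133
```

Run:
```python
from h import *
s=r.state();print(s['tcp_pos'],s['orientation'],s['opening']); cv2.imwrite("pics/w3.png",r.read_camera("wrist")[:,:,::-1])
```

```text
[ 0.46953318 -0.22305257  0.16103408] [-1.41886262e-03  9.95939373e-01  9.00132071e-02 -6.11865865e-04] 0.013333231037245026
```

View pics/w3.png

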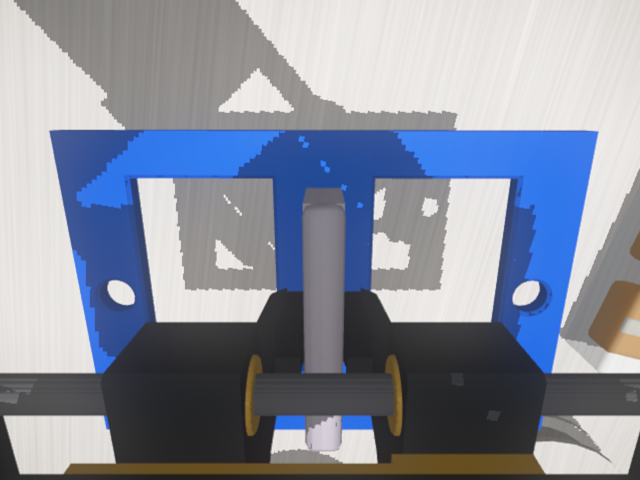

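Carrier is held, with the holes visible at (120,292) and (530,293). I'll estimate its pose in the hand with PnP.

```bash
cat >> h.py <<'E'
from scipy.spatial.transform import Rotation as Ro
def tool():
    s=r.state();q=s['orientation'];return s['tcp_pos'],Ro.from_quat(q[[1,2,3,0]]).as_matrix()
def carrier_pose(im,dbg=True):
    """im BGR wrist image; returns tool-frame pose of carrier (origin, R)"""
    c=cam("wrist");R=cv2.Rodrigues(c[1])[0]
    m=cv2.inRange(cv2.cvtColor(im,cv2.COLOR_BGR2HSV),(105,110,40),(130,255,255))
    ks,hi=cv2.findContours(m,cv2.RETR_CCOMP,cv2.CHAIN_APPROX_NONE)
    h=[]
    for q in ks:
        a=cv2.contourArea(q);x,y,w,hh=cv2.boundingRect(q)
        if 250<a<900 and 240<y<320 and hh<45:
            e=cv2.fitEllipse(q);h.append((e[0],a,x,y,w,hh))
    return c,R,m,ks,h
E
python3 - <<'E'
from h import *
im=cv2.imread("pics/w3.png");c,R,m,ks,h=carrier_pose(im);print(h)
cv2.imwrite("pics/z1.png",np.hstack([cv2.resize(im[262:325,85:165],None,fx=5,fy=5),cv2.resize(im[262:325,490:570],None,fx=5,fy=5)]))
# edge lines fit
ed={}
ys,xs=np.where(m>0)
# top edge
pts=[(x,np.where(m[100:200,x]>0)[0].min()+100-.5) for x in range(70,580,3) if m[100:200,x].any()]
p=np.polyfit(*np.array(pts).T,1);ed['top']=p;print('top',p,np.polyval(p,[52,597]))
L=[(np.where(m[y]>0)[0].min()-.5,y) for y in range(140,360,3)];Rr=[(np.where(m[y]>0)[0].max()+.5,y) for y in range(140,360,3)]
for n,q in(("L",L),("R",Rr)):
    q=np.array(q);p=np.polyfit(q[:,1],q[:,0],1);res=q[:,0]-np.polyval(p,q[:,1]);k=abs(res)<1.5;p=np.polyfit(q[k,1],q[k,0],1);print(n,p,abs(res).max(),np.polyval(p,131))
t,Rt=tool()
print(t,Rt)
E
```

```text
[((525.6002807617188, 292.8849182128906), 597.0, 511, 279, 30, 28), ((120.42176055908203, 292.25604248046875), 614.0, 105, 279, 32, 28)]
top [1.41954841e-03 1.29587835e+02] [129.66165143 130.43530531]
L [ 0.18811304 25.17390349] 0.6740614587190095 49.8167123287671
R [-1.92417623e-01  6.22737927e+02] 0.6447241762311933 597.5312180673825
[ 0.46945041 -0.22304497  0.16069072] [[ 0.98381636  0.17916673 -0.00215792]
 [ 0.17917315 -0.98381209  0.0032805 ]
 [-0.00153523 -0.00361405 -0.99999229]]
```

View pics/z1.png

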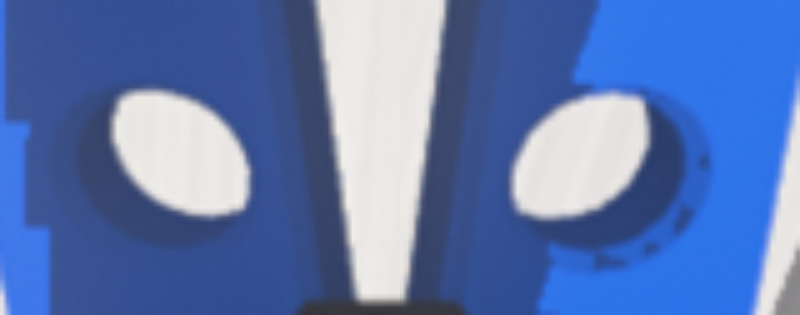

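```bash
cat >> h.py <<'E'
from scipy.optimize import least_squares
def fitcar(c,obs_pts,obs_uv,lines,t,Rt):
    R=cv2.Rodrigues(c[1])[0]
    R0=Rt@np.diag([1,-1,-1.]); o0=t+Rt@np.array([0,0,.020])
    def pose(p): return Ro.from_rotvec(p[3:]).as_matrix()@R0, o0+p[:3]
    def f(p):
        A,o=pose(p);uv=proj(c,(A@np.array(obs_pts).T).T+o)
        e=[(uv-obs_uv).ravel()]
        for P,(a,b) in lines: # u=a*v+b
            q=proj(c,(A@np.array(P).T).T+o); e.append(q[:,0]-(a*q[:,1]+b))
        return np.concatenate(e)
    s=least_squares(f,np.zeros(6),loss='soft_l1');A,o=pose(s.x)
    return A,o,s
E
python3 - <<'E'
from h import *
c=cam("wrist");t,Rt=tool()
A,o,s=fitcar(c,[(-.105,.07,.008),(.105,.07,.008),(-.09,0,.004),(.09,0,.004)],np.array([(49.8,129.7),(597.5,130.4),(121,293),(526,293)]),
 [([(-.105,.03,.008),(-.105,-.02,.008)],(.1881,25.17)),([(.105,.03,.008),(.105,-.02,.008)],(-.1924,622.74))],t,Rt)
print(s.fun.round(2));print("origin in tool",Rt.T@(o-t)); print("rot rel tool",s.x[3:],A)
E
```

```text
[-0.08  0.02 -0.05  0.11 -0.61  0.01  0.58 -0.01  0.21  0.28 -0.16 -0.14]
origin in tool [ 2.77150053e-04 -5.96793544e-05  2.25762789e-02]
rot rel tool [-0.00431056  0.00333268 -0.00122351] [[ 9.84022971e-01 -1.77956911e-01  5.48919238e-03]
 [ 1.77953960e-01  9.84038280e-01  1.02534161e-03]
 [-5.58404206e-03 -3.21361795e-05  9.99984409e-01]]
```

{"method": "jog_arm", "body": {
  "series": [
    [0.02,0.05,0,0,0,0],
    [0.05,0.15,0.05,0,0,-0.004],
    [0.1,0.3,0.1,0,0,-0.01],
    [0.15,0.45,0.1,0,0,-0.015],
    [0.2,0.6,0.1,0,0,-0.02],
    [0.25,0.75,0.1,0,0,-0.025],
    [0.3,0.9,0.1,0,0,-0.03],
    [0.32,1,0.1,0,0,-0.0348],
    [0.32,1,0.1,0,0,-0.0348]
  ]
}}

```text
time_s: 6.7
tcp_pos: [0.5333, -0.0199, 0.1795]
orientation: [-0.002, 1.0, -0.018, -0.002]
contact_force: [0.2, -0.7, -5.2]
opening: 0.0133
```

{"method": "jog_arm", "body": {
  "series": [
    [0,0.05,0,0,0,0],
    [0,0.15,0,0,0,0],
    [0,0.25,0,0,0,0],
    [0,0.3,0,0,0,0],
    [0,0.3,0,0,0,0],
    [0,0.3,0,0,0,0],
    [0,0.3,0,0,0,0]
  ]
}}

```text
time_s: 7.4
tcp_pos: [0.5333, 0.0393, 0.1794]
orientation: [-0.002, 1.0, -0.018, -0.002]
contact_force: [-0.1, 0.4, -4.6]
opening: 0.0138
```

Run:
```python
from h import *
s=r.state();print(s['tcp_pos'],s['orientation'],s['opening'],s['time_s']); cv2.imwrite("pics/w4.png",r.read_camera("wrist")[:,:,::-1])
```

```text
[0.53330873 0.03930407 0.17942433] [-0.00236906  0.99982769 -0.01831253 -0.00190725] 0.013843858534788193 7.4
```

View pics/w4.png

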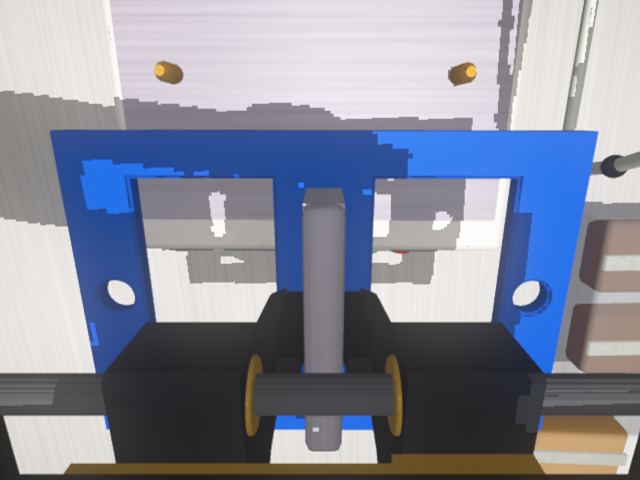

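The pins show clearly, with tops near (159,70) and (471,72). Both holes are still visible and the grasp is unchanged.

Run:
```python
from h import *
im=cv2.imread("pics/w4.png")
cv2.imwrite("pics/z2.png",np.hstack([cv2.resize(im[55:90,145:195],None,fx=8,fy=8),cv2.resize(im[55:90,440:490],None,fx=8,fy=8)]))
c=cam("wrist");t,Rt=tool()
hsv=cv2.cvtColor(im,cv2.COLOR_BGR2HSV)
P=[]
for x0,x1 in((145,195),(440,490)):
    q=hsv[55:90,x0:x1].astype(int);m=((q[...,2]>215)&(q[...,1]>110)).astype(np.uint8)
    n,l,st,ce=cv2.connectedComponentsWithStats(m);k=1+st[1:,4].argmax();u=ce[k]+[x0,55];w=onz(c,u,.074)[0];print(st[k],u,w);P.append(w)
P=np.array(P);d=P[1]-P[0];print("centre",P.mean(0),"yaw",np.arctan2(d[1],d[0]),np.hypot(*d[:2]))
A,o,s=fitcar(c,[(-.105,.07,.008),(.105,.07,.008),(-.09,0,.004),(.09,0,.004)],np.array([(51.5,129.7),(597,130.4),(121,293),(526,293)]),[],t,Rt)
print("carrier",o,np.arctan2(A[1,0],A[0,0]),A[:,2],s.fun.round(1)); print("need",P.mean(0)-o)
```

```text
[ 9 10 10 11 83] [158.72289157  69.6626506 ] [0.44154239 0.14321482 0.074     ]
[26 11 10 11 85] [470.96470588  71.09411765] [0.62139299 0.13580171 0.074     ]
centre [0.53146769 0.13950827 0.074     ] yaw -0.04119478993152959 0.18000330477523405
carrier [0.53344042 0.03934969 0.15652265] -0.037956176023174464 [0.00606107 0.00320294 0.9999765 ] [-0.2  0.1 -0.3  0.2  0.1 -0.3  0.5 -0. ]
need [-0.00197273  0.10015858 -0.08252265]
```

View pics/z2.png

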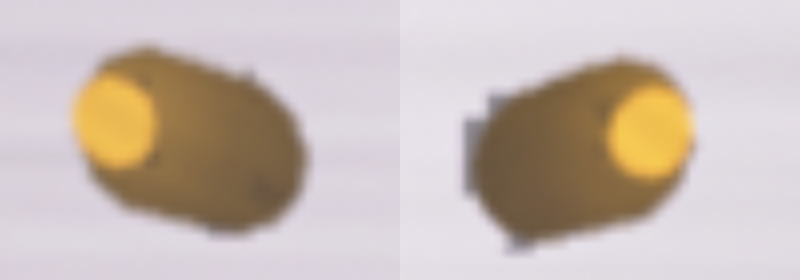

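{"method": "jog_arm", "body": {
  "series": [
    [0,0.08,0,0,0,0],
    [-0.005,0.2,0,0,0,0],
    [-0.01,0.35,0,0,0,-0.0005],
    [-0.01,0.45,-0.05,0.0005,-0.001,-0.0005],
    [-0.01,0.5,-0.12,0.0005,-0.001,-0.0005],
    [-0.01,0.5,-0.2,0.0005,-0.001,-0.0005],
    [-0.01,0.5,-0.28,0.0005,-0.001,-0.0005],
    [-0.01,0.5,-0.34,0.0005,-0.001,-0.0005],
    [-0.01,0.5,-0.36,0.0005,-0.001,-0.0005],
    [-0.01,0.5,-0.36,0.0005,-0.001,-0.0005]
  ]
}}

```text
time_s: 8.45
tcp_pos: [0.5313, 0.1394, 0.1072]
orientation: [-0.004, 1.0, -0.02, 0.001]
contact_force: [-0.1, 0.4, -5.9]
opening: 0.0137
```

Run:
```python
from h import *
s=r.state();print(s['tcp_pos'],s['orientation'],s['time_s']); im=r.read_camera("wrist")[:,:,::-1];cv2.imwrite("pics/w5.png",im)
cv2.imwrite("pics/z3.png",np.hstack([cv2.resize(im[262:325,85:165],None,fx=5,fy=5),cv2.resize(im[262:325,490:570],None,fx=5,fy=5)]))
```

```text
[0.53126233 0.13936977 0.10721313] [-4.04950242e-03  9.99790516e-01 -2.00434377e-02  8.86715745e-04] 8.45
```

View pics/w5.png

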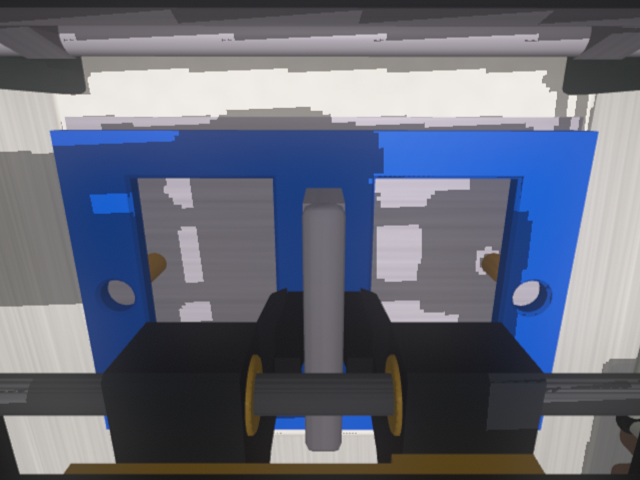

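View pics/z3.png

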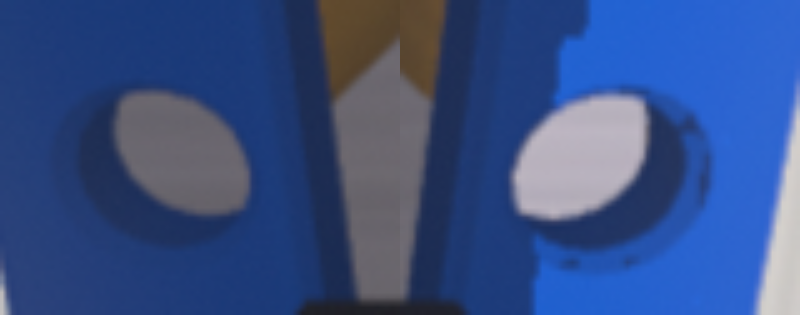

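{"method": "jog_arm", "body": {
  "series": [
    [0,0,-0.02,0,0,0],
    [0,0,-0.04,0,0,0],
    [0,0,-0.06,0,0,0],
    [0,0,-0.08,0,0,0],
    [0,0,-0.09,0,0,0],
    [0,0,-0.09,0,0,0]
  ]
}}

```text
time_s: 9.1
tcp_pos: [0.5314, 0.1393, 0.0894]
orientation: [-0.004, 1.0, -0.02, 0.001]
contact_force: [-0.7, 0.7, -5.5]
opening: 0.0135
```

Run:
```python
from h import *
s=r.state();print(s['tcp_pos'],s['contact_force'],s['ft_torque'],s['time_s']); im=r.read_camera("wrist")[:,:,::-1];cv2.imwrite("pics/w6.png",im)
cv2.imwrite("pics/z4.png",np.hstack([cv2.resize(im[250:325,85:165],None,fx=5,fy=5),cv2.resize(im[250:325,490:570],None,fx=5,fy=5)]))
```

```text
[0.53142387 0.13933944 0.08941377] [-0.71531859  0.65807577 -5.50878655] [-0.11292094  0.061315   -0.0492079 ] 9.1
```

View pics/z4.png

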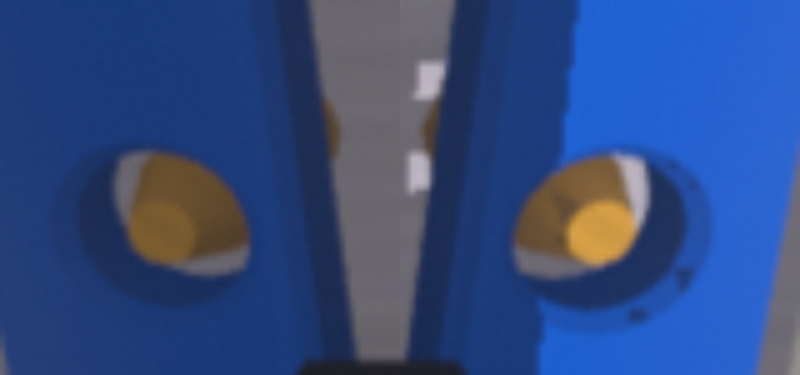

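{"method": "jog_arm", "body": {
  "series": [
    [0,-0.002,-0.015,0,0,0],
    [0,-0.002,-0.03,0,0,0],
    [0,-0.002,-0.045,0,0,0],
    [0,-0.002,-0.06,0,0,0],
    [0,-0.002,-0.07,0,0,0],
    [0,-0.002,-0.075,0,0,0],
    [0,-0.002,-0.075,0,0,0]
  ]
}}

```text
time_s: 9.85
tcp_pos: [0.5315, 0.1389, 0.0746]
orientation: [-0.004, 1.0, -0.02, 0.001]
contact_force: [-0.0, -0.4, -5.5]
opening: 0.0136
```

{"method": "jog_arm", "body": {
  "series": [
    [0,0,-0.005,0,0,0],
    [0,0,-0.01,0,0,0],
    [0,0,-0.015,0,0,0],
    [0,0,-0.015,0,0,0]
  ]
}}

```text
time_s: 10.25
tcp_pos: [0.5316, 0.1389, 0.0721]
orientation: [-0.004, 1.0, -0.02, 0.002]
contact_force: [-1.9, -0.5, 2.4]
opening: 0.0136
```

{"method": "jog_arm", "body": {
  "series": [
    [0,0,0,0,0,0],
    [0,0,0,0,0,0],
    [0,0,0,0,0,0],
    [0,0,0,0,0,0],
    [0,0,0,0,0,0],
    [0,0,0,0,0,0]
  ],
  "hand": 0.2
}}

```text
time_s: 10.85
tcp_pos: [0.5317, 0.139, 0.0722]
orientation: [-0.004, 1.0, -0.02, 0.002]
contact_force: [0.2, 0.9, 0.2]
opening: 0.0353
```

Run:
```python
from h import *
s=r.state();print(s['tcp_pos'],s['contact_force'],s['opening'],s['time_s']); im=r.read_camera("wrist")[:,:,::-1];cv2.imwrite("pics/w7.png",im)
```

```text
[0.53165263 0.13897067 0.07215168] [0.15409484 0.89990606 0.23066579] 0.03528938910763756 10.85
```

View pics/w7.png

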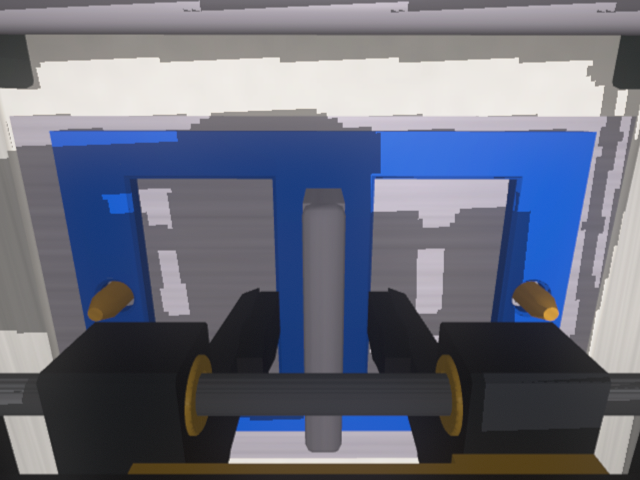

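The plate is released and flat on the deck, with the pins through both holes at (110,300) and (535,300). Next I'll retract straight up.

{"method": "jog_arm", "body": {
  "series": [
    [0,0,0.03,0,0,0],
    [0,0,0.1,0,0,0],
    [0,0,0.2,0,0,0],
    [0,0,0.35,0,0,0],
    [0,0,0.5,0,0,0],
    [0,0,0.7,0,0,0],
    [0,0,0.9,0,0,0],
    [0,0,1,0,0,0]
  ]
}}

```text
time_s: 11.7
tcp_pos: [0.532, 0.139, 0.2762]
orientation: [-0.004, 1.0, -0.02, 0.004]
contact_force: [-0.1, -0.1, 0.1]
opening: 0.035
```

{"method": "jog_arm", "body": {
  "series": [
    [0,0,0.2,0,0,0],
    [0,0,0.4,0,0,0],
    [0,0,0.55,0,0,0.02],
    [0,0,0.6,0,0,0.04],
    [0,0,0.6,0,0,0.06],
    [0,0,0.6,0,0,0.08],
    [0,0,0.6,0,0,0.1],
    [0,0,0.6,0,0,0.12],
    [0,0,0.6,0,0,0.125]
  ],
  "hand": -1
}}

```text
time_s: 12.6
tcp_pos: [0.5318, 0.139, 0.3967]
orientation: [-0.006, 0.931, 0.366, 0.002]
contact_force: [0.2, -0.7, 0.3]
opening: 0.0884
```

{"method": "jog_arm", "body": {
  "series": [
    [0,0,0,0,0,0.02],
    [0,0,0,0,0,0.04],
    [0,0,0,0,0,0.06],
    [0,0,0,0,0,0.08],
    [0,0,0,0,0,0.1],
    [0,0,0,0,0,0.12],
    [0,0,0,0,0,0.125],
    [0,0,0,0,0,0.125]
  ]
}}

```text
time_s: 13.4
tcp_pos: [0.5316, 0.1391, 0.397]
orientation: [-0.006, 0.72, 0.694, 0.0]
contact_force: [-0.4, 0.2, 0.7]
opening: 0.0879
```

Run:
```python
from h import *
s=r.state();print(s['tcp_pos'],s['orientation'],s['joint_pos'].round(2),s['time_s']); 
for n in("wrist","side","top"): cv2.imwrite(f"pics/{n}8.png",r.read_camera(n)[:,:,::-1])
s=cv2.imread("pics/side8.png");cv2.imwrite("pics/s8.png",cv2.resize(s[75:275,200:400],None,fx=3,fy=3,interpolation=cv2.INTER_CUBIC))
```

```text
[0.53155125 0.13905357 0.39704122] [-5.94088525e-03  7.19608941e-01  6.94354094e-01  2.66244734e-04] [ 0.04  0.33  0.94  0.01  1.89 -1.5 ] 13.4
```

View pics/wrist8.png

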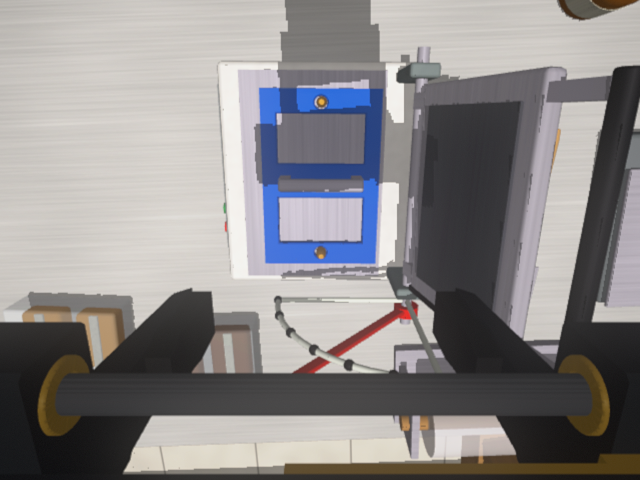

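View pics/s8.png

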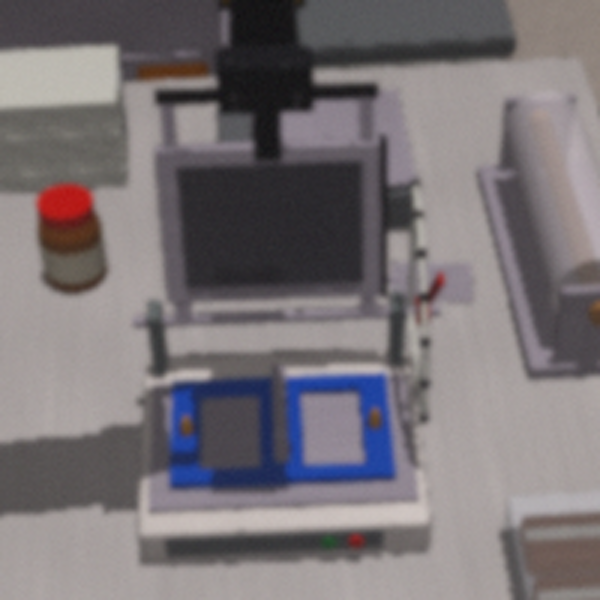

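The carrier is seated. In this wrist view the bar runs from (628,68) to about (585,320), and the gauge runs from (405,312) towards (300,373). I'll refine the lid and gauge angles from this view.

```bash
sed -i 's/cx=.533,cy=.137,yaw=-.0387/cx=.5315,cy=.139,yaw=-.04/' h.py
python3 - <<'E'
from h import *
im=cv2.imread("pics/wrist8.png");c=cam("wrist")
# bar centreline
g=im.max(2)
for v in(100,140,180,220,260,300):
    row=g[v,540:640];d=np.where(row<60)[0];print(v,540+d.min() if len(d) else None,540+d.max() if len(d) else None, row[::10].tolist())
hsv=cv2.cvtColor(im,cv2.COLOR_BGR2HSV);m=((hsv[...,0]<6)|(hsv[...,0]>174))&(hsv[...,1]>150)&(hsv[...,2]>90)
for u in(310,330,350,370,390,400):
    d=np.where(m[290:375,u])[0]; print(u,290+d.min() if len(d) else 0,290+d.max() if len(d) else 0)
for a in(1.7,1.74,1.78,1.8,1.82,1.84): print(a,proj(c,np.vstack([lidp(x,.22,a) for x in(-.1,-.05,0,.05,.1)])).round(1).tolist())
for a in(.7,.75,.8,.85,.9): print(a,proj(c,np.vstack([lidp(.141,d,a) for d in(0.02,.05,.1,.15,.2)])).round(1).tolist())
E
```

```text
100 608 638 [117, 106, 105, 102, 99, 97, 114, 35, 39, 52]
140 600 629 [182, 177, 202, 204, 205, 204, 44, 42, 56, 67]
180 592 621 [177, 202, 204, 204, 204, 187, 50, 60, 48, 152]
220 585 612 [179, 210, 210, 211, 211, 51, 58, 55, 97, 180]
260 577 603 [212, 209, 208, 206, 52, 60, 55, 83, 189, 190]
300 569 595 [210, 208, 207, 49, 55, 54, 106, 186, 184, 183]
310 370 372
330 0 0
350 345 348
370 332 334
390 319 322
400 308 317
1.7 [[581.9, 63.7], [564.3, 165.9], [548.9, 255.3], [535.4, 334.2], [523.3, 404.3]]
1.74 [[597.7, 64.1], [579.2, 165.7], [563.0, 254.6], [548.6, 333.1], [535.9, 402.9]]
1.78 [[612.7, 64.6], [593.3, 165.4], [576.3, 253.6], [561.4, 331.7], [548.0, 401.1]]
1.8 [[619.8, 64.9], [600.1, 165.2], [582.8, 253.1], [567.5, 330.8], [553.8, 400.1]]
1.82 [[626.8, 65.2], [606.7, 165.0], [589.0, 252.5], [573.4, 330.0], [559.5, 399.0]]
1.84 [[633.5, 65.5], [613.0, 164.7], [595.1, 251.9], [579.2, 329.0], [565.1, 397.8]]
0.7 [[394.3, 312.6], [376.5, 320.7], [343.5, 336.0], [305.0, 353.7], [259.8, 374.6]]
0.75 [[395.0, 312.9], [378.3, 321.5], [346.9, 337.9], [310.1, 357.1], [266.3, 379.9]]
0.8 [[395.7, 313.1], [380.1, 322.3], [350.6, 339.7], [315.7, 360.4], [273.6, 385.2]]
0.85 [[396.4, 313.4], [382.0, 323.1], [354.6, 341.5], [321.7, 363.6], [281.7, 390.5]]
0.9 [[397.2, 313.7], [384.0, 323.8], [358.7, 343.3], [328.1, 366.7], [290.5, 395.6]]
```

{"method": "jog_arm", "body": {
  "series": [
    [0.01,0.1,0,0,0,0],
    [0.02,0.25,0,0,0,0],
    [0.03,0.4,0,0,0,0],
    [0.03,0.55,0,0,0,0],
    [0.03,0.68,0,0,0,0],
    [0.03,0.76,0,0,0,0],
    [0.03,0.78,0,0,0,0],
    [0.03,0.78,0,0,0,0]
  ]
}}

```text
time_s: 14.35
tcp_pos: [0.5377, 0.2949, 0.3968]
orientation: [-0.006, 0.72, 0.694, 0.0]
contact_force: [-0.3, 0.7, -0.1]
opening: 0.088
```

Run:
```python
from h import *
s=r.state();print(s['tcp_pos'],s['orientation'],s['joint_pos'].round(2),s['time_s']); 
for n in("wrist",): cv2.imwrite(f"pics/{n}9.png",r.read_camera(n)[:,:,::-1])
```

```text
[0.53771525 0.29488935 0.39676944] [-5.93302236e-03  7.20003396e-01  6.93945169e-01  1.04089468e-04] [ 0.3   0.46  0.73  0.01  1.96 -1.23] 14.35
```

View pics/wrist9.png

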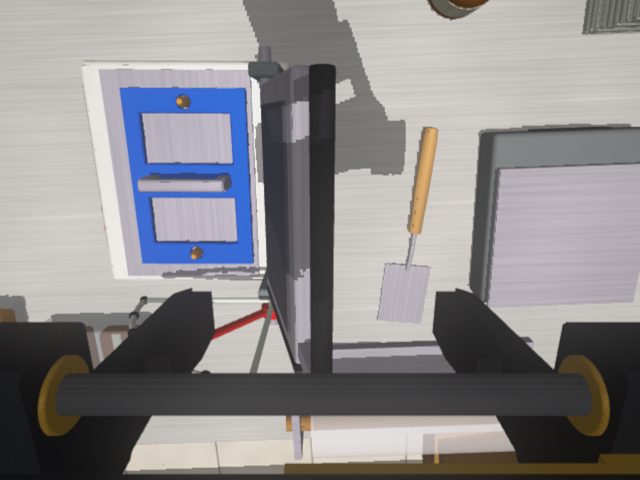

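The bar runs straight down the image at u≈322, centred between the fingers, so I'll descend onto it.

{"method": "jog_arm", "body": {
  "series": [
    [0,0,-0.08,0,0,0],
    [0,0,-0.18,0,0,0],
    [0,0,-0.28,0,0,0],
    [0,0,-0.38,0,0,0],
    [0,0,-0.44,0,0,0],
    [0,0,-0.465,0,0,0],
    [0,0,-0.465,0,0,0]
  ]
}}

```text
time_s: 15.1
tcp_pos: [0.5379, 0.2935, 0.3038]
orientation: [-0.006, 0.721, 0.693, -0.0]
contact_force: [0.0, -1.1, 0.2]
opening: 0.0883
```

{"method": "jog_arm", "body": {
  "series": [
    [0,0,0,0,0,0],
    [0,0,0,0,0,0],
    [0,0,0,0,0,0],
    [0,0,0,0,0,0],
    [0,0,0,0,0,0],
    [0,0,0,0,0,0],
    [0,0,0,0,0,0],
    [0,0,0,0,0,0]
  ],
  "hand": 0.5
}}

```text
time_s: 15.9
tcp_pos: [0.5379, 0.2936, 0.3038]
orientation: [-0.006, 0.721, 0.693, -0.0]
contact_force: [0.0, 0.2, 0.3]
opening: 0.026
```

{"method": "jog_arm", "body": {
  "series": [
    [0,0,0,0,0,0],
    [0,0,0,0,0,0],
    [0,0,0,0,0,0],
    [0,0,0,0,0,0],
    [0,0,0,0,0,0]
  ],
  "hand": 1
}}

```text
time_s: 16.4
tcp_pos: [0.5379, 0.2937, 0.304]
orientation: [-0.006, 0.721, 0.693, 0.0]
contact_force: [0.6, 0.6, 1.4]
opening: 0.0122
```

```bash
cat > arc.py <<'E'
from h import *
import sys
a_s=[float(x) for x in sys.argv[1:]]
t,Rt=tool(); s=r.state(); print(t,s['contact_force'],s['ft_torque'])
for a in a_s:
    p=lidp(0,.22,a)[0]+[0.0002,-.0012,-.019]; print(a,((p-t)/.2).round(3).tolist())
E
python3 arc.py 1.83 1.81 1.77 1.72 1.67 1.62 1.57 1.53 1.5 1.5
```

```text
[0.53791848 0.29365782 0.30396713] [0.56668332 0.56409328 1.44748552] [ 0.19365439 -0.01036632 -0.02224152]
1.83 [0.0, 0.002, -0.002]
1.81 [-0.001, -0.019, 0.004]
1.77 [-0.002, -0.062, 0.013]
1.72 [-0.005, -0.116, 0.023]
1.67 [-0.007, -0.171, 0.03]
1.62 [-0.009, -0.226, 0.034]
1.57 [-0.011, -0.281, 0.035]
1.53 [-0.013, -0.325, 0.034]
1.5 [-0.014, -0.357, 0.032]
1.5 [-0.014, -0.357, 0.032]
```

{"method": "jog_arm", "body": {
  "series": [
    [0,-0.02,0.004,0,0,0],
    [-0.002,-0.062,0.013,0,0,0],
    [-0.005,-0.116,0.023,0,0,0],
    [-0.007,-0.171,0.03,0,0,0],
    [-0.009,-0.226,0.034,0,0,0],
    [-0.011,-0.281,0.035,0,0,0],
    [-0.013,-0.325,0.034,0,0,0],
    [-0.014,-0.357,0.032,0,0,0],
    [-0.014,-0.357,0.032,0,0,0]
  ]
}}

```text
time_s: 17.3
tcp_pos: [0.5347, 0.2213, 0.3093]
orientation: [-0.007, 0.721, 0.693, -0.001]
contact_force: [0.7, 0.4, -18.3]
opening: 0.0123
```

```bash
python3 arc.py 1.5 1.47 1.42 1.37 1.32 1.27 1.22 1.19 1.18 1.18; python3 -c "
from h import *
cv2.imwrite('pics/s10.png',cv2.resize(r.read_camera('side')[75:275,200:400,::-1],None,fx=3,fy=3))"
```

```text
[0.53474382 0.22132146 0.30926434] [  0.73590266   0.35471164 -18.26095384] [ 0.40409515 -0.15304983 -0.04630679]
1.5 [0.002, 0.004, 0.006]
1.47 [0.0, -0.029, 0.003]
1.42 [-0.002, -0.083, -0.004]
1.37 [-0.004, -0.137, -0.013]
1.32 [-0.006, -0.191, -0.026]
1.27 [-0.008, -0.244, -0.041]
1.22 [-0.01, -0.296, -0.058]
1.19 [-0.012, -0.327, -0.07]
1.18 [-0.012, -0.337, -0.074]
1.18 [-0.012, -0.337, -0.074]
```

View pics/s10.png

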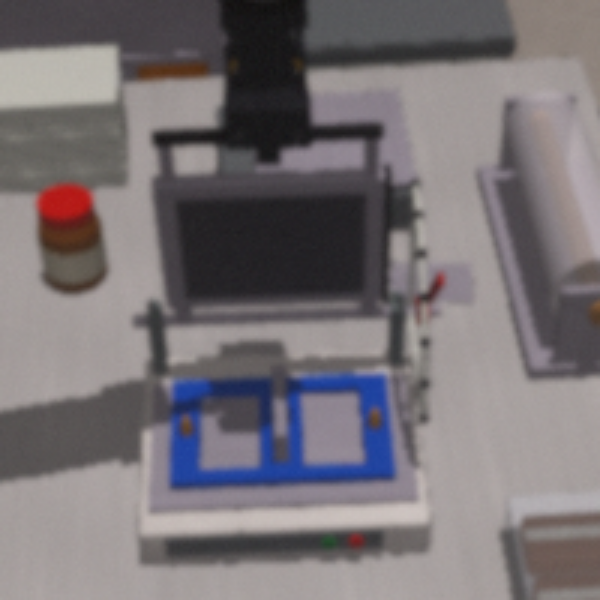

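The lid is following the grip, with an 18 N downward pull, so my arc is about 1–2 mm too high. I'll lower it as I continue.

{"method": "jog_arm", "body": {
  "series": [
    [0,-0.029,-0.006,0,0,0],
    [-0.002,-0.083,-0.013,0,0,0],
    [-0.004,-0.137,-0.022,0,0,0],
    [-0.006,-0.191,-0.034,0,0,0],
    [-0.008,-0.244,-0.049,0,0,0],
    [-0.01,-0.296,-0.066,0,0,0],
    [-0.012,-0.327,-0.078,0,0,0],
    [-0.012,-0.337,-0.082,0,0,0],
    [-0.012,-0.337,-0.082,0,0,0]
  ]
}}

```text
time_s: 18.25
tcp_pos: [0.532, 0.1536, 0.2933]
orientation: [-0.007, 0.721, 0.693, -0.001]
contact_force: [-3.8, 3.5, -8.8]
opening: 0.0119
```

```bash
python3 arc.py 1.18 1.15 1.11 1.07 1.03 .99 .95 .92 .9 .83 .82
```

```text
[0.53198347 0.15364923 0.29325196] [-3.84008103  3.48087411 -8.83328551] [ 0.75985698  0.54170897 -0.01444305]
1.18 [0.002, 0.002, 0.006]
1.15 [0.001, -0.029, -0.007]
1.11 [-0.001, -0.068, -0.026]
1.07 [-0.003, -0.107, -0.046]
1.03 [-0.004, -0.145, -0.068]
0.99 [-0.006, -0.183, -0.092]
0.95 [-0.007, -0.219, -0.117]
0.92 [-0.008, -0.246, -0.136]
0.9 [-0.009, -0.263, -0.15]
0.83 [-0.011, -0.321, -0.2]
0.82 [-0.011, -0.329, -0.207]
```

{"method": "jog_arm", "body": {
  "series": [
    [0,-0.031,-0.013,0,0,0],
    [-0.001,-0.07,-0.032,0,0,0],
    [-0.003,-0.109,-0.052,0,0,0],
    [-0.004,-0.147,-0.074,0,0,0],
    [-0.006,-0.185,-0.098,0,0,0],
    [-0.007,-0.221,-0.123,0,0,0],
    [-0.008,-0.248,-0.142,0,0,0],
    [-0.009,-0.265,-0.156,0,0,0],
    [-0.009,-0.265,-0.156,0,0,0]
  ]
}}

```text
time_s: 19.15
tcp_pos: [0.5299, 0.1003, 0.2623]
orientation: [-0.007, 0.721, 0.693, -0.001]
contact_force: [-3.3, 5.3, -7.5]
opening: 0.013
```

```bash
python3 arc.py .9 .87 .84 .83 .82 .8; python3 -c "
from h import *
for n in('side','top','wrist'): cv2.imwrite(f'pics/{n}11.png',r.read_camera(n)[:,:,::-1])
s=cv2.imread('pics/side11.png');cv2.imwrite('pics/s11.png',cv2.resize(s[95:265,220:390],None,fx=3.5,fy=3.5,interpolation=cv2.INTER_CUBIC))
"
```

```text
[0.52985363 0.10034811 0.26228758] [-3.26355374  5.31515455 -7.45266735] [ 1.07462207  0.4038292  -0.03246182]
0.9 [0.002, 0.004, 0.005]
0.87 [0.001, -0.022, -0.016]
0.84 [-0.0, -0.047, -0.037]
0.83 [-0.0, -0.055, -0.045]
0.82 [-0.001, -0.063, -0.052]
0.8 [-0.001, -0.079, -0.067]
```

View pics/s11.png

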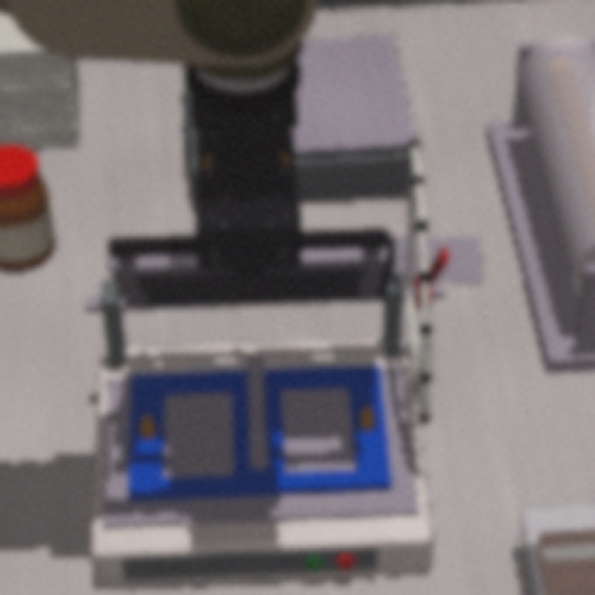

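View pics/wrist11.png

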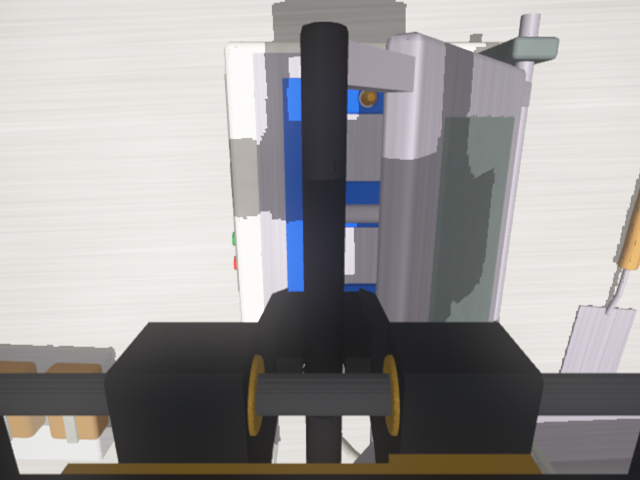

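The grip is holding and the lid nearly parallels the gauge. The gauge tip is at side (347,167), which the model puts at about 0.83 rad. I'll compare both in the same image before the last step.

Run:
```python
from h import *
t=cv2.imread('pics/top11.png');cv2.imwrite('pics/t11.png',cv2.resize(t[175:285,200:320],None,fx=5.4,fy=5.4,interpolation=cv2.INTER_CUBIC))
T=cam('top');S=cam('side')
for a in(.78,.82,.86,.9,.94): print(a,'bar top',((proj(T,np.vstack([lidp(x,.22,a) for x in(.1,-.1)]))-[200,175])*5.4).round(0).tolist(),'tip top',((proj(T,lidp(.141,.21,a))-[200,175])*5.4).round(0).tolist(),
 'bar side',((proj(S,np.vstack([lidp(x,.22,a) for x in(.1,-.1)]))-[220,95])*3.5).round(0).tolist(),'tip side',((proj(S,lidp(.141,.21,a))-[220,95])*3.5).round(0).tolist())
```

```text
0.78 bar top [[424.0, 134.0], [404.0, 521.0]] tip top [[415.0, 57.0]] bar side [[388.0, 267.0], [108.0, 278.0]] tip side [[443.0, 266.0]]
0.82 bar top [[411.0, 132.0], [391.0, 521.0]] tip top [[403.0, 54.0]] bar side [[387.0, 255.0], [107.0, 265.0]] tip side [[443.0, 254.0]]
0.86 bar top [[397.0, 130.0], [377.0, 521.0]] tip top [[390.0, 52.0]] bar side [[387.0, 242.0], [106.0, 253.0]] tip side [[442.0, 243.0]]
0.9 bar top [[383.0, 129.0], [362.0, 521.0]] tip top [[376.0, 50.0]] bar side [[386.0, 230.0], [106.0, 241.0]] tip side [[442.0, 231.0]]
0.94 bar top [[368.0, 127.0], [348.0, 520.0]] tip top [[362.0, 48.0]] bar side [[385.0, 218.0], [106.0, 229.0]] tip side [[441.0, 220.0]]
```

View pics/t11.png

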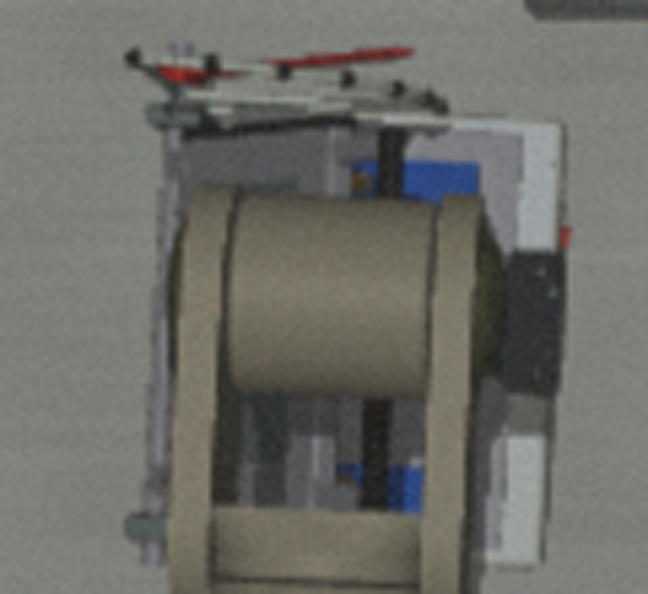

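{"method": "jog_arm", "body": {
  "series": [
    [0,-0.012,-0.01,0,0,0],
    [-0.001,-0.025,-0.02,0,0,0],
    [-0.002,-0.037,-0.03,0,0,0],
    [-0.002,-0.045,-0.038,0,0,0],
    [-0.002,-0.047,-0.039,0,0,0],
    [-0.002,-0.047,-0.039,0,0,0],
    [-0.002,-0.047,-0.039,0,0,0]
  ]
}}

```text
time_s: 20.0
tcp_pos: [0.5295, 0.0917, 0.2549]
orientation: [-0.007, 0.721, 0.693, -0.0]
contact_force: [-0.2, 7.5, -10.2]
opening: 0.0124
```

Run:
```python
from h import *
s=r.state();print(s['tcp_pos'],s['contact_force'],s['opening'],s['time_s'])
def avg(n,k=4): return np.mean([r.read_camera(n)[:,:,::-1].astype(float) for _ in range(k)],0).astype(np.uint8)
a=avg('top');b=avg('side');cv2.imwrite('pics/top12.png',a);cv2.imwrite('pics/side12.png',b)
cv2.imwrite('pics/t12.png',cv2.resize(a[180:225,220:300],None,fx=10,fy=10,interpolation=cv2.INTER_CUBIC))
cv2.imwrite('pics/s12.png',cv2.resize(b[140:200,230:360],None,fx=6,fy=6,interpolation=cv2.INTER_CUBIC))
T=cam('top');S=cam('side')
for g in(.78,.8,.82,.84,.86): print(g,'top bar/tip/gaugemid',((proj(T,np.vstack([lidp(.1,.22,g),lidp(.141,.21,g),lidp(.141,.1,g)]))-[220,180])*10).round(0).tolist(),'side',((proj(S,np.vstack([lidp(.1,.22,g),lidp(-.1,.22,g),lidp(.141,.21,g)]))-[230,140])*6).round(0).tolist())
```

```text
[0.52948104 0.09168033 0.25494486] [ -0.2481001    7.50524874 -10.24411663] 0.01244303395145901 20.0
0.78 top bar/tip/gaugemid [[585.0, 199.0], [569.0, 55.0], [325.0, 77.0]] side [[604.0, 188.0], [124.0, 206.0], [700.0, 186.0]]
0.8 top bar/tip/gaugemid [[573.0, 197.0], [558.0, 53.0], [319.0, 76.0]] side [[604.0, 177.0], [124.0, 195.0], [699.0, 176.0]]
0.82 top bar/tip/gaugemid [[561.0, 195.0], [546.0, 51.0], [314.0, 75.0]] side [[604.0, 166.0], [123.0, 185.0], [699.0, 166.0]]
0.84 top bar/tip/gaugemid [[548.0, 193.0], [534.0, 49.0], [308.0, 75.0]] side [[603.0, 156.0], [123.0, 174.0], [699.0, 156.0]]
0.86 top bar/tip/gaugemid [[535.0, 192.0], [522.0, 47.0], [303.0, 74.0]] side [[603.0, 145.0], [122.0, 163.0], [698.0, 146.0]]
```

View pics/t12.png

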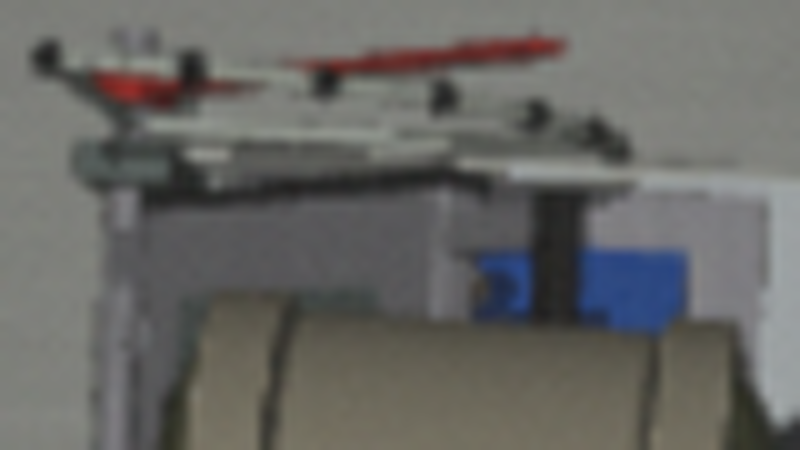

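View pics/s12.png

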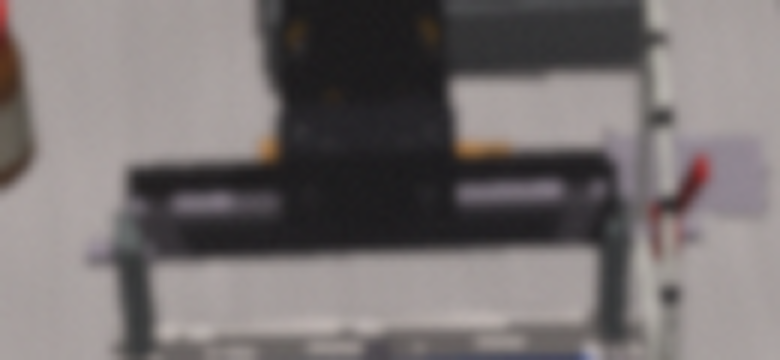

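View pics/top12.png

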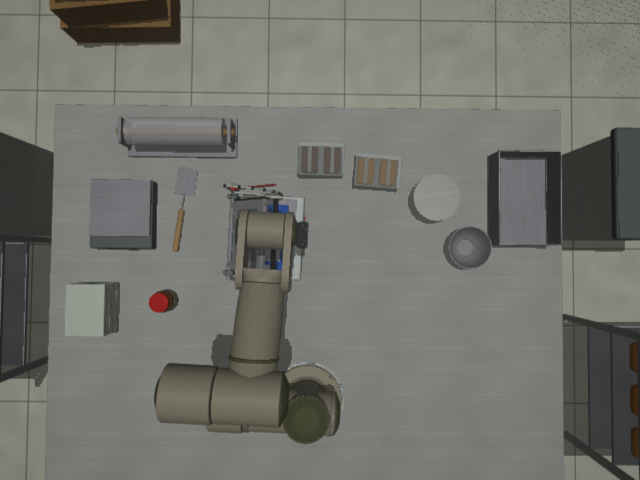

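View pics/side12.png

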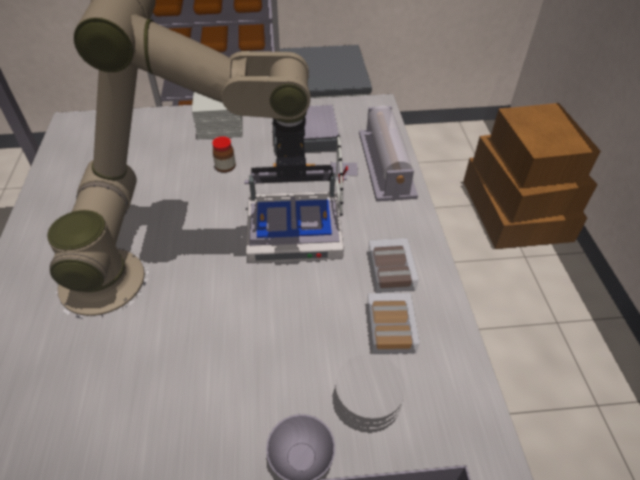

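All the bystanders are where they started: jar (161,301), spatula (183,210), boxes, tins and bowl. The carrier is seated and the lid is in line with the gauge. I'll let it settle briefly, then hand in.

{"method": "jog_arm", "body": {
  "series": [
    [0,0,0,0,0,0],
    [0,0,0,0,0,0],
    [0,0,0,0,0,0],
    [0,0,0,0,0,0]
  ]
}}

```text
time_s: 20.8
tcp_pos: [0.5295, 0.0921, 0.2553]
orientation: [-0.007, 0.721, 0.693, 0.0]
contact_force: [-0.0, 7.3, -10.1]
opening: 0.0126
```

```bash
python3 -c "
from plant import r
s=r.state();print(s['tcp_pos'],s['contact_force'],abs(s['joint_velocities']).max())
print(r.hand_in())"
```

```text
[0.52951944 0.09206763 0.2552615 ] [ -0.01913691   7.3010614  -10.08132818] 0.0012214393869486744
the job is handed in; nothing more can be done
None
```

I lowered the carrier plate over both pins and released it flat on the deck with the lid open. I then gripped the lid bar, swung the lid down to the gauge line, and handed in at 20.8 s with the robot still holding it. The hand-in gave no verdict.

- **Carrier:** The wrist picture after release shows both pins through the holes. At the bottom the wrist force changed from −5.5 N to +2.4 N, so the deck had taken the plate's weight.
- **Lid:** It reads about 0.82 rad in both the top and side views.
- **Gauge:** My estimates of its angle differed a little: 0.79–0.81 from the top, 0.825–0.84 from the side and 0.825 from the wrist. The lid should be within about 0.03 rad of it, against a limit of 0.07.
- **Hold:** The arm was still, with about 12 N at the wrist. Partway through the swing the wrist force reached about 18 N because my arc was 1–2 mm too high; I lowered it and carried on.
- **Other things on the table:** By eye, the gauge and all the bystanders look unmoved in the final top and side pictures.

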